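# Tip the wax blanks into the sorter box and fold its tray over as the cover

## Task

Put the three wax blanks away: swing up the hinged tray by its lip so that they slide off it into the box beside it, then keep folding the tray over its hinge until it lies fully shut on the box as its cover. Keep the tray under control all the way, without flinging it or letting it slam, and leave the calipers, the tin and the jar where they are.

Things in the scene. Friction and masses are not known exactly. Their poses are not given: they have to be found in the camera images.
- box: Dark wooden open-topped box fixed to the bench, 122 (x) x 190 (y) x 100 mm high, walls and floor 6 mm thick, with a plywood tray hinged along its own -x rim. Origin: centre of its underside, on the bench; x points from the hinge across the box, z up. A fixed block (150 mm in y, 90 mm high) props the tray from x = -113 to -63 mm; the outer 88 mm of the open tray is free underneath.
- tray (a joint): Angle of the tray about its hinge: 0 = open, lying level on the box's -x side of the box with the blanks on it; 1.57 = standing upright; 3.14 = folded right over, flat on the box as its cover. The hinge is stiff: the tray stays where it is left, and about 4 N at the lip moves it.
- box_hinge (a point): Middle of the hinge line (which runs along the box's y), in the box frame at (-61, 0, 100) mm, level with the rim. The tray is an 8 mm board, 190 mm along the hinge, 140 mm from hinge to free edge; open, its upper face is level with the rim and its underside is 92 mm above the bench.
- tray_lip (a point): Middle of the tray's free outer edge, at half its thickness, 140 mm from the hinge. Rails 16 mm high stand on three sides of the tray's upper face (none at the hinge); outside the outer rail, which is 108 to 114 mm from the hinge, a bare lip 26 mm wide remains. x points from this edge to the hinge and turns with the tray.
- block_mid (a point): Centre of the rectangular wax block, 60 x 28 x 22 mm, on the tray at the start. x is its long axis.
- ring_stock_mid (a point): Centre of the round-topped wax ring stock (D section, flat underneath, dark bore), 60 x 28 x 27 mm, on the tray at the start. x is its long axis.
- slab_mid (a point): Centre of the thin wax slab, 64 x 30 x 13 mm, on the tray at the start. x is its long axis.
- caliper: Steel calipers lying on the bench beside the box, 150 mm long, 8 mm high, not to be disturbed. Origin: middle of the beam's underside.
- tin: Shallow open aluminium tin, 76 mm across, 24 mm high, on the bench, not to be disturbed. Origin: centre of its underside.
- jar: Lidded glass jar, 64 mm across, 85 mm high, on the bench, not to be disturbed. Origin: centre of its underside.
Not all that is in view belongs to the job. Leave any green or purple look-alike of the part that bears slab_mid alone.

How it is judged (in metres and radians):
On the way:
1. all three blanks lie in the box while the tray is not yet folded shut (x of block_mid in the frame of box between -0.056 and 0.056 m and y of block_mid in the frame of box between -0.09 and 0.09 m and z of block_mid in the frame of box between 0.004 and 0.096 m and x of ring_stock_mid in the frame of box between -0.056 and 0.056 m and y of ring_stock_mid in the frame of box between -0.09 and 0.09 m and z of ring_stock_mid in the frame of box between 0.004 and 0.096 m and x of slab_mid in the frame of box between -0.056 and 0.056 m and y of slab_mid in the frame of box between -0.09 and 0.09 m and z of slab_mid in the frame of box between 0.004 and 0.096 m and value of joint tray below 2.9 rad), for 0.1 s.
At the end, for the whole second after the job is handed in: All three blanks are inside the box (centres between its walls and below its rim) and the tray lies at rest on the box as its cover, within 0.08 rad of fully shut (3.14) (x of block_mid in the frame of box between -0.056 and 0.056 m and y of block_mid in the frame of box between -0.09 and 0.09 m and z of block_mid in the frame of box between 0.004 and 0.096 m and x of ring_stock_mid in the frame of box between -0.056 and 0.056 m and y of ring_stock_mid in the frame of box between -0.09 and 0.09 m and z of ring_stock_mid in the frame of box between 0.004 and 0.096 m and x of slab_mid in the frame of box between -0.056 and 0.056 m and y of slab_mid in the frame of box between -0.09 and 0.09 m and z of slab_mid in the frame of box between 0.004 and 0.096 m and value of joint tray above 3.06 rad and velocity of joint tray between -0.05 and 0.05 rad/s); the robot touches nothing.
It fails at once if the pair of calipers is moved by more than 15 mm (distance of caliper from where it was at the start of the episode above 0.015 m).
It fails at once if the tin is moved by more than 15 mm (distance of tin from where it was at the start of the episode above 0.015 m).
It fails at once if the jar is moved by more than 15 mm (distance of jar from where it was at the start of the episode above 0.015 m).
It fails at once if the tray is flung or slams (turns faster than 4 rad/s either way) (velocity of joint tray above 4 rad/s or velocity of joint tray below -4 rad/s).
It also fails if it takes over 42 s, if anything falls off the work surface, if the arm or the gripper's body presses on something with over 40 N, if the wrist force passes 120 N, or if a joint passes its speed limit or range.

## Robot

A 6-joint arm with a two-finger parallel gripper is mounted at the origin on the work surface. World frame = base frame: x ahead of the robot, y to its left, z up, the work surface at z = 0. Lengths are in mm, angles in rad, forces in N, time in s.
With the tool pointing down it reaches from about 350 to 775 mm from the base axis. Payload 7.3 kg.
Tool frame: the origin (TCP) lies at the very end of the fingers, on their centre line; the grasp point (between the pads) lies bot.grip_point_offset behind it (bot.grip_point_offset is the distance from the TCP to the grasp point, in mm); z points along the fingers, y is the line along which they close (so a half turn about z gives the same grasp; the last joint's range is limited). The gripper opens to 92 mm and grips with 3 to 60 N. Pads are 19 mm wide; open, the fingers measure 130 mm over their backs; the gripper's body (75 mm by 190 mm) begins 47 mm behind the grasp point.
Start: joints at [-1.252, 0.342, 1.524, -0, 1.275, -0.146], TCP at [235.352, -469.312, 226.741] pointing down, gripper open.
Joint ranges: [-2.53, 2.53], [-0.77, 2.02], [0.04, 2.7], [-1, 4.14], [0.28, 2.66], [-3.11, 3.11]. Speed limits (rad/s): [2.57, 2.57, 3.14, 3.14, 3.14, 3.14].

## Interface

Orientations are given as [roll, pitch, yaw] about the fixed x, y, z axes, in that order (R = Rz(yaw) Ry(pitch) Rx(roll)).
In Python, from plant import bot gives the robot as it stands. The module is installed in compiled form; this text tells all that it offers.
- The arm moves only by the tool carry_out, never from a script. Its argument "plan" is a list of rows, each an object of numbers: "tx", "ty", "tz": the shift along the world's x, y, z in mm; "rx", "ry", "rz": the turn, a rotation vector about the world's x, y, z in rad. A call has 1 to 12 rows; each row shifts and turns the commanded pose from where the row before left it; what a row does not reach is not made up. A row lasts 1/10 s, in which the tool goes at most 50 mm and 8.59 degrees, less where a joint would pass 70% of its speed; a pose out of reach is approached as far as the arm can. A call with a gripper value outside its range is refused whole. "gripper" is the closure, from 0 (fully open) to 1 (shut), set as the call begins (left out, the last holds). The fingers move at their own pace and stop on an object; the grip force is fixed at half the most. Time passes only in rows, so rows that do not move let the fingers close. It gives the time, the measured TCP pose, the force, the opening and the grip force at its end, in the units of the state.
- bot.get_obs(): the state, without advancing time (a new reading comes with each control period).
- bot.capture(name): name is "scene" or "top" or "wrist"; returns the picture (420x560x3 uint8, red, green, blue); there is no depth.
- bot.camera_model(name): a dict with "camera_matrix" (3x3 intrinsics, pixels), "R" (3x3) and "t" (3): a world point X has camera coordinates R X + t. Camera axes: x right, y down, z forward; pixel columns grow to the right and rows downward; lengths in mm; the calibration is good to about 2 mm. A picture is of the moment at which its call begins: read the wrist's pose just before it. camera_model takes no time and is no camera call; for the wrist camera it gives the pose at the moment of the call.
- bot.close_job(): hands the job in; it is judged then, once.
The state is a dict: "time": time; "joint_positions": joint angles; "dq": joint speeds; "tau": joint torques, N m; "tool_pos": TCP position; "tcp_rot": TCP orientation; "contact_force": force on the tool from outside, world axes, zero at the start; "moment": the same for the moment, N m; "grip_width": finger opening in mm; "finger_force": force on a finger pad.
Only numpy, scipy, OpenCV 4.12 (cv2) and the standard library are available. Lean on these libraries where they do the work, as an engineer would, in place of code of your own. Each camera call takes 0.05 s, during which the arm holds its last target. There are 200 camera calls.

## Working session

There is one attempt and no reset: what is moved stays moved. The work goes in short steps, Python scripts to look and compute and a tool call to move; the robot and the scene stay as the last step left them, time stands still between calls to the robot, and variables do not carry over. Pictures are saved under pics/ and viewed, at most 10 in all, crops included, and the job is handed in when it is done.

Besides the shell and the picture viewer there is one more tool, called after "Emit:" in YAML: its name, and indented under it one key for each argument. carry_out: Moves the arm, as the interface text tells. Its arguments: {"type":"object","properties":{"plan":{"type":"array"},"gripper":{"type":"number"}},"required":["plan"]}

```bash
mkdir -p pics; python3 - <<'E'
from plant import bot
import cv2,numpy as np
for n in("scene","top"):
    cv2.imwrite(f"pics/{n}0.png",bot.capture(n)[:,:,::-1]); m=bot.camera_model(n)
    print(n,np.round(m["camera_matrix"],1).tolist(),np.round(m["R"],3).tolist(),np.round(m["t"],1).tolist())
o=bot.get_obs();print(o, bot.grip_point_offset)
E
```

```text
scene [[500.4, 0.0, 279.1], [0.0, 500.4, 207.4], [0.0, 0.0, 1.0]] [[0.79, 0.612, 0.009], [0.378, -0.476, -0.794], [-0.482, 0.631, -0.608]] [-487.5, -116.7, 1354.2]
top [[434.0, 0.0, 276.0], [0.0, 434.0, 207.7], [0.0, 0.0, 1.0]] [[0.023, -1.0, -0.003], [-0.997, -0.023, -0.08], [0.08, 0.005, -0.997]] [13.2, 592.8, 949.7]
{'time': 0.1, 'joint_positions': array([-1.25201694e+00,  3.42666236e-01,  1.52491703e+00, -5.46987227e-06,
        1.27542459e+00, -1.46005454e-01]), 'dq': array([-1.36342323e-03, -5.72833624e-04, -1.06602927e-03, -9.71277276e-05,
       -6.59508915e-04,  1.01965410e-05]), 'tau': array([ 1.84120116e-03, -4.32003701e+01, -2.44693333e+01,  7.19124824e-02,
        5.24965615e-02, -1.94714755e-05]), 'tool_pos': array([ 235.21984931, -468.94455679,  226.10918254]), 'tcp_rot': array([-3.14019174e+00, -2.00719194e-04,  4.64786300e-01]), 'contact_force': array([-0.38221393,  0.12060188,  0.37167893]), 'moment': array([-0.04662266,  0.00765805, -0.02311427]), 'finger_force': 0.0, 'grip_width': 91.85223373064521} 18.8
```

View pics/scene0.png

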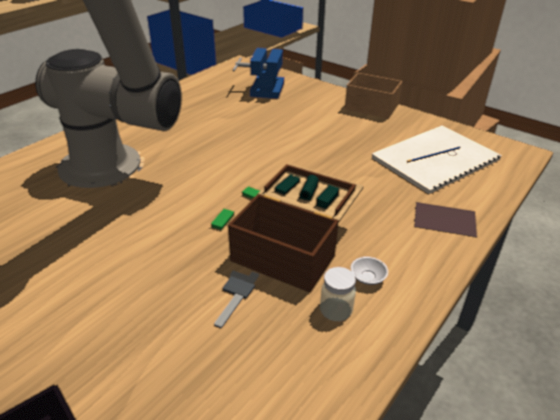

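View pics/top0.png

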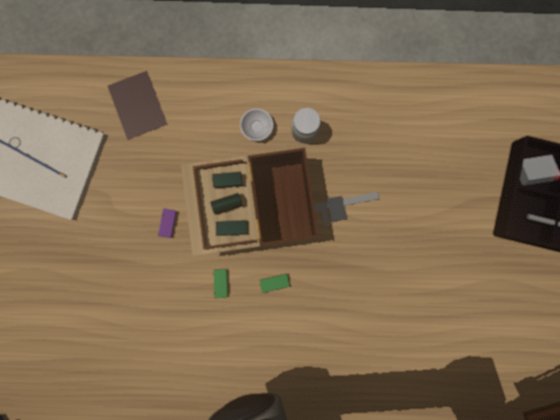

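The scene picture shows the box (≈285,240) with the tray behind it. In the top view the box is at ≈(283,197), the tray at ≈(228,205) with three dark green blanks at (228,180), (227,204) and (232,228), and the lip at x≈192. The look-alikes are green at (221,283) and (275,283) and purple at (168,223), all on the bench. The tin is at (257,125), the jar at (306,125) and the calipers at (345,205). The part I want is the tray lip, the pale strip at (192,208). I'll check it in a close crop.

```bash
python3 - <<'E'
import cv2
i=cv2.imread("pics/top0.png")[100:300,140:400]
cv2.imwrite("pics/top0c.png",cv2.resize(i,None,fx=3,fy=3,interpolation=cv2.INTER_CUBIC))
E
```

```text
(no output)
```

View pics/top0c.png

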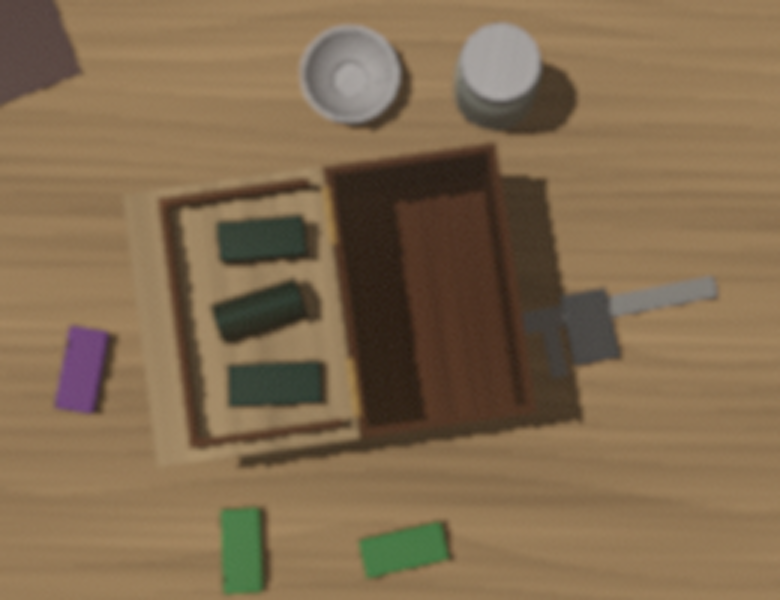

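The crop shows the bare lip running from (125,192) to (158,464). The box rim corners are (327,168), (493,146), (527,405) and (365,427), all in crop pixels. The dark blanks lie inside the tray rails.

```bash
cat > h.py <<'E'
import numpy as np
from plant import bot
def ray(n,uv,z):
    m=bot.camera_model(n);R=np.array(m["R"]);t=np.array(m["t"]);C=-R.T@t
    d=R.T@np.linalg.inv(m["camera_matrix"])@np.array([uv[0],uv[1],1.]);return C+d*(z-C[2])/d[2]
def proj(n,X):
    m=bot.camera_model(n);p=np.array(m["camera_matrix"])@(np.array(m["R"])@X+np.array(m["t"]));return p[:2]/p[2]
E
python3 - <<'E'
from h import *
c=lambda u,v:(u/3+140-.33,v/3+100-.33)
P={}
for k,uv,z in [("lipA",(125,192),100),("lipB",(158,464),100),("b1",(327,168),100),("b2",(493,146),100),("b3",(527,405),100),("b4",(365,427),100),
 ("tin",(351,75),24),("jar",(500,63),85),("calEnd",(715,288),4),("calJaw",(565,360),4),("calTip",(525,320),4),("purple",(82,369),10),("g1",(242,550),10),("bl1",(262,240),122),("bl2",(260,311),127),("bl3",(275,384),113)]:
    P[k]=ray("top",c(*uv),z);print(k,P[k].round(0)[:2])
ctr=(P["b1"]+P["b2"]+P["b3"]+P["b4"])/4
ax=(P["b2"]+P["b3"]-P["b1"]-P["b4"])/2; 
ay=(P["b1"]+P["b2"]-P["b3"]-P["b4"])/2; print(ctr,np.linalg.norm(ax),np.linalg.norm(ay),np.arctan2(ax[1],ax[0]),np.arctan2(ay[1],ay[0]))
L=(P["lipA"]+P["lipB"])/2;l=P["lipA"]-P["lipB"];print(L,np.linalg.norm(l),np.arctan2(l[1],l[0]),(ctr-L)@ax/np.linalg.norm(ax))
E
```

```text
lipA [674. 226.]
lipB [486. 196.]
b1 [694.  86.]
b2 [712. -29.]
b3 [532. -56.]
b4 [515.  55.]
tin [781.  75.]
jar [775. -34.]
calEnd [ 627. -206.]
calJaw [569. -92.]
calTip [599. -61.]
purple [554. 274.]
g1 [421. 148.]
bl1 [639. 127.]
bl2 [591. 126.]
bl3 [543. 116.]
[613.32727008  14.06032275 100.        ] 114.30694262059959 181.5547791589263 -1.4141083798789782 0.15912983407412482
[580.16988611 210.88293433 100.        ] 189.82213873045094 0.15959450705176487 199.58557349628137
```

Emit:
carry_out:
  plan:
    - {"tx": 19, "ty": 45, "tz": 2, "rz": 0.075}
    - {"tx": 19, "ty": 45, "tz": 2, "rz": 0.075}
    - {"tx": 19, "ty": 45, "tz": 2, "rz": 0.075}
    - {"tx": 19, "ty": 45, "tz": 2, "rz": 0.075}
    - {"tx": 19, "ty": 45, "tz": 2, "rz": 0.075}
    - {"tx": 19, "ty": 45, "tz": 2, "rz": 0.075}
    - {"tx": 19, "ty": 45, "tz": 2, "rz": 0.075}
    - {"tx": 19, "ty": 45, "tz": 2, "rz": 0.075}
    - {"tx": 19, "ty": 45, "tz": 2, "rz": 0.075}
    - {"tx": 19, "ty": 45, "tz": 2, "rz": 0.075}
    - {"tx": 19, "ty": 45, "tz": 2, "rz": 0.075}
    - {"tx": 19, "ty": 45, "tz": 2, "rz": 0.075}
  gripper: 1

```text
invalid input at $.plan[0]: expected keys tx, ty, tz, rx, ry, rz
```

Emit:
carry_out:
  plan:
    - {"tx": 19, "ty": 45, "tz": 2, "rx": 0, "ry": 0, "rz": 0.075}
    - {"tx": 19, "ty": 45, "tz": 2, "rx": 0, "ry": 0, "rz": 0.075}
    - {"tx": 19, "ty": 45, "tz": 2, "rx": 0, "ry": 0, "rz": 0.075}
    - {"tx": 19, "ty": 45, "tz": 2, "rx": 0, "ry": 0, "rz": 0.075}
    - {"tx": 19, "ty": 45, "tz": 2, "rx": 0, "ry": 0, "rz": 0.075}
    - {"tx": 19, "ty": 45, "tz": 2, "rx": 0, "ry": 0, "rz": 0.075}
    - {"tx": 19, "ty": 45, "tz": 2, "rx": 0, "ry": 0, "rz": 0.075}
    - {"tx": 19, "ty": 45, "tz": 2, "rx": 0, "ry": 0, "rz": 0.075}
    - {"tx": 19, "ty": 45, "tz": 2, "rx": 0, "ry": 0, "rz": 0.075}
    - {"tx": 19, "ty": 45, "tz": 2, "rx": 0, "ry": 0, "rz": 0.075}
    - {"tx": 19, "ty": 45, "tz": 2, "rx": 0, "ry": 0, "rz": 0.075}
    - {"tx": 19, "ty": 45, "tz": 2, "rx": 0, "ry": 0, "rz": 0.075}
  gripper: 1

```text
time: 1.3
tool_pos: [463.6, 72.8, 250.7]
tcp_rot: [-3.141, 0.0, 1.368]
contact_force: [0.6, -1.3, 0.2]
grip_width: 2.1
finger_force: 0.0
```

Emit:
carry_out:
  plan:
    - {"tx": 17, "ty": 40, "tz": 0, "rx": 0, "ry": 0, "rz": 0.06}
    - {"tx": 17, "ty": 40, "tz": 0, "rx": 0, "ry": 0, "rz": 0.06}
    - {"tx": 17, "ty": 40, "tz": 0, "rx": 0, "ry": 0, "rz": 0.06}
    - {"tx": 17, "ty": 40, "tz": 0, "rx": 0, "ry": 0, "rz": 0.06}
    - {"tx": 17, "ty": 40, "tz": 0, "rx": 0, "ry": 0, "rz": 0.06}
    - {"tx": 17, "ty": 40, "tz": 0, "rx": 0, "ry": 0, "rz": 0.06}
    - {"tx": 0, "ty": 0, "tz": 0, "rx": -0.138, "ry": -0.022, "rz": 0}
    - {"tx": 0, "ty": 0, "tz": 0, "rx": -0.138, "ry": -0.022, "rz": 0}
    - {"tx": 0, "ty": 0, "tz": 0, "rx": -0.138, "ry": -0.022, "rz": 0}
    - {"tx": 0, "ty": 0, "tz": 0, "rx": -0.138, "ry": -0.022, "rz": 0}
    - {"tx": 0, "ty": 0, "tz": 0, "rx": -0.138, "ry": -0.022, "rz": 0}
    - {"tx": 0, "ty": 0, "tz": 0, "rx": -0.138, "ry": -0.022, "rz": 0}

```text
time: 2.5
tool_pos: [565.1, 311.4, 251.0]
tcp_rot: [3.135, 0.844, 1.722]
contact_force: [1.0, -0.5, -0.7]
grip_width: 0.5
finger_force: 0.0
```

```bash
python3 - <<'E'
from h import *
import cv2
o=bot.get_obs();print(o["joint_positions"].round(2),o["tool_pos"].round(0),o["tcp_rot"].round(3))
from scipy.spatial.transform import Rotation as R
print(R.from_euler("xyz",o["tcp_rot"]).as_matrix().round(2))
a=bot.capture("scene")[:,:,::-1];b=bot.capture("wrist")[:,:,::-1]
cv2.imwrite("pics/s1.png",cv2.vconcat([a[60:320,100:460],cv2.resize(b,(360,270))]))
E
```

```text
[ 0.7   0.86  0.83 -0.74  1.88  0.47] [565. 311. 251.] [3.135 0.844 1.722]
[[-0.1   0.99  0.12]
 [ 0.66  0.16 -0.74]
 [-0.75  0.   -0.66]]
```

View pics/s1.png

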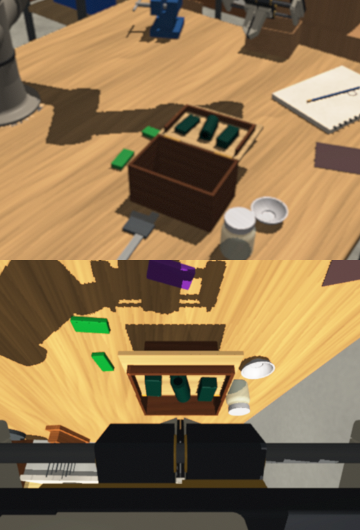

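The wrist picture shows the lip ahead, with the blanks inside the rails. The tilt is 48° and q4 is −0.74 against its limit of −1, which is workable. Next I go down outside the lip and slide the closed fingertip under it.

Emit:
carry_out:
  plan:
    - {"tx": 1, "ty": -7, "tz": -40, "rx": 0, "ry": 0, "rz": 0}
    - {"tx": 1, "ty": -7, "tz": -40, "rx": 0, "ry": 0, "rz": 0}
    - {"tx": 1, "ty": -7, "tz": -40, "rx": 0, "ry": 0, "rz": 0}
    - {"tx": 1, "ty": -7, "tz": -40, "rx": 0, "ry": 0, "rz": 0}
    - {"tx": 1, "ty": -7, "tz": -40, "rx": 0, "ry": 0, "rz": 0}
    - {"tx": 4, "ty": -25, "tz": 0, "rx": 0, "ry": 0, "rz": 0}
    - {"tx": 4, "ty": -25, "tz": 0, "rx": 0, "ry": 0, "rz": 0}
    - {"tx": 4, "ty": -25, "tz": 0, "rx": 0, "ry": 0, "rz": 0}
    - {"tx": 0, "ty": 0, "tz": 0, "rx": 0, "ry": 0, "rz": 0}

```text
time: 3.5
tool_pos: [582.9, 197.1, 51.6]
tcp_rot: [3.136, 0.836, 1.716]
contact_force: [0.1, -0.1, -0.0]
grip_width: 0.4
finger_force: 0.0
```

```bash
python3 - <<'E'
from h import *
import cv2
o=bot.get_obs();print(o["joint_positions"].round(2),o["tool_pos"].round(0),o["tcp_rot"].round(3),o["contact_force"].round(1))
b=bot.capture("wrist")[:,:,::-1];a=bot.capture("top")[100:300,100:400,::-1]
cv2.imwrite("pics/s2.png",cv2.vconcat([cv2.resize(a,(450,300)),b[150:,55:505]]))
E
```

```text
[ 0.56  0.94  1.25 -0.76  1.42  0.71] [583. 197.  52.] [3.136 0.836 1.716] [ 0.1 -0.1 -0. ]
```

View pics/s2.png

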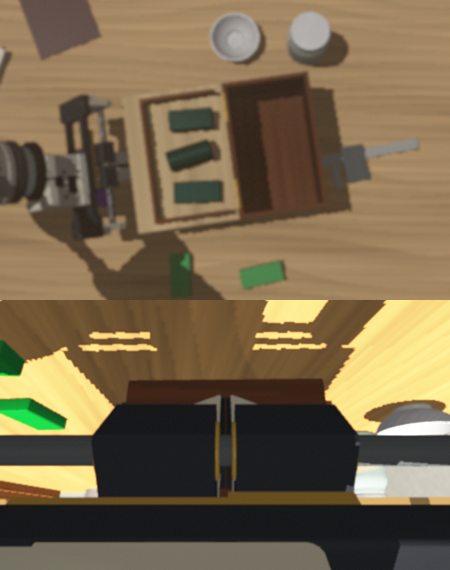

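Tip seen under the lip at the middle, with the tray undisturbed. I'll compute the path deltas next.

```bash
cat > path.py <<'E'
from h import *
H=np.array([603,73.5,100.]);ex=np.array([.159,-.987,0]);ez=np.array([0,0,1.])
def tau(f): return .835 if f<1.5 else .835-(f-1.5)/1.64*.735
def tcp(f,s=16,h=10):
    t=tau(f);u=-ex*np.cos(f)+ez*np.sin(f);n=-ex*np.sin(f)-ez*np.cos(f)
    d=ex*np.sin(t)-ez*np.cos(t);w=ex*np.cos(t)+ez*np.sin(t)
    if f+t<np.pi/2: return H+140*u+8*n-h*w+s*d
    return H+(140-s)*u+8*n-h*w
if __name__=="__main__":
    for f in np.arange(0,3.2,.15): print(round(f,2),tcp(f).round(0),round(tau(f),2))
E
python3 path.py
```

```text
0.0 [582. 207.  74.] 0.83
0.15 [582. 206.  95.] 0.83
0.3 [582. 203. 116.] 0.83
0.45 [583. 196. 136.] 0.83
0.6 [585. 187. 154.] 0.83
0.75 [587. 175. 171.] 0.83
0.9 [589. 162. 185.] 0.83
1.05 [591. 148. 196.] 0.83
1.2 [594. 132. 205.] 0.83
1.35 [596. 115. 212.] 0.83
1.5 [599.  97. 216.] 0.84
1.65 [602.  79. 217.] 0.77
1.8 [605.  61. 216.] 0.7
1.95 [608.  43. 212.] 0.63
2.1 [611.  27. 206.] 0.57
2.25 [613.  11. 197.] 0.5
2.4 [615.  -2. 185.] 0.43
2.55 [617. -14. 172.] 0.36
2.7 [619. -24. 157.] 0.3
2.85 [620. -32. 141.] 0.23
3.0 [621. -37. 124.] 0.16
3.15 [621. -39. 106.] 0.1
```

Emit:
carry_out:
  plan:
    - {"tx": 0, "ty": 1, "tz": 8, "rx": 0, "ry": 0, "rz": 0}
    - {"tx": 0, "ty": 1, "tz": 8, "rx": 0, "ry": 0, "rz": 0}
    - {"tx": 0, "ty": 1, "tz": 8, "rx": 0, "ry": 0, "rz": 0}
    - {"tx": 0, "ty": 1, "tz": 7, "rx": 0, "ry": 0, "rz": 0}
    - {"tx": 0, "ty": 0, "tz": 7, "rx": 0, "ry": 0, "rz": 0}
    - {"tx": 0, "ty": 0, "tz": 7, "rx": 0, "ry": 0, "rz": 0}
    - {"tx": 0, "ty": 0, "tz": 0, "rx": 0, "ry": 0, "rz": 0}

```text
time: 4.3
tool_pos: [582.5, 205.0, 97.0]
tcp_rot: [3.135, 0.838, 1.721]
contact_force: [0.2, 0.9, -0.0]
grip_width: 0.5
finger_force: 0.3
```

```bash
python3 - <<'E'
from h import *
import cv2
o=bot.get_obs();print(o["joint_positions"].round(2),o["tool_pos"].round(0),o["tcp_rot"].round(3),o["contact_force"].round(1))
a=bot.capture("scene")[100:300,160:400,::-1];b=bot.capture("top")[100:300,140:380,::-1]
cv2.imwrite("pics/s3.png",cv2.resize(cv2.hconcat([a,b]),None,fx=1.6,fy=1.6))
E
```

```text
[ 0.57  0.89  1.22 -0.75  1.48  0.66] [582. 205.  97.] [3.135 0.838 1.721] [ 0.2  0.9 -0. ]
```

View pics/s3.png

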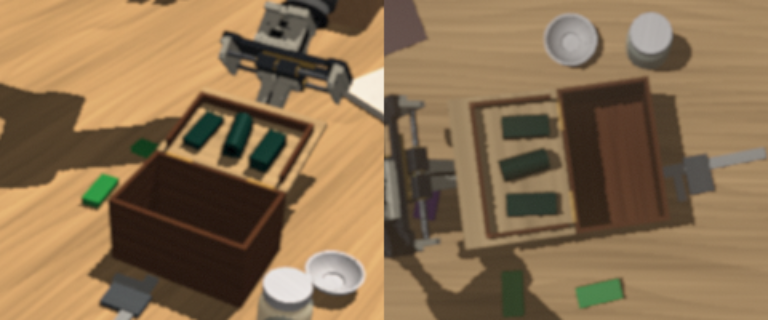

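The tray looks slightly raised, with the finger still under the lip middle (top panel ≈(440,178)). I'll continue along the arc.

Emit:
carry_out:
  plan:
    - {"tx": 0, "ty": -2, "tz": 7, "rx": 0, "ry": 0, "rz": 0}
    - {"tx": 0, "ty": -2, "tz": 7, "rx": 0, "ry": 0, "rz": 0}
    - {"tx": 0, "ty": -2, "tz": 7, "rx": 0, "ry": 0, "rz": 0}
    - {"tx": 0, "ty": -2, "tz": 7, "rx": 0, "ry": 0, "rz": 0}
    - {"tx": 0, "ty": -2, "tz": 6, "rx": 0, "ry": 0, "rz": 0}
    - {"tx": 1, "ty": -3, "tz": 6, "rx": 0, "ry": 0, "rz": 0}
    - {"tx": 1, "ty": -3, "tz": 6, "rx": 0, "ry": 0, "rz": 0}
    - {"tx": 0, "ty": -3, "tz": 6, "rx": 0, "ry": 0, "rz": 0}
    - {"tx": 1, "ty": -3, "tz": 6, "rx": 0, "ry": 0, "rz": 0}

```text
time: 5.3
tool_pos: [585.0, 182.5, 154.0]
tcp_rot: [3.138, 0.838, 1.724]
contact_force: [-0.5, 1.2, -3.0]
grip_width: 0.4
finger_force: 1.7
```

```bash
python3 - <<'E'
from h import *
import cv2
o=bot.get_obs();print(o["joint_positions"].round(2),o["tool_pos"].round(0),o["tcp_rot"].round(3),o["contact_force"].round(1))
a=bot.capture("scene")[100:300,160:400,::-1];b=bot.capture("top")[100:300,140:380,::-1]
cv2.imwrite("pics/s4.png",cv2.resize(cv2.hconcat([a,b]),None,fx=1.6,fy=1.6))
E
```

```text
[ 0.54  0.8   1.23 -0.76  1.52  0.59] [585. 182. 154.] [3.138 0.838 1.724] [-0.5  1.2 -3. ]
```

View pics/s4.png

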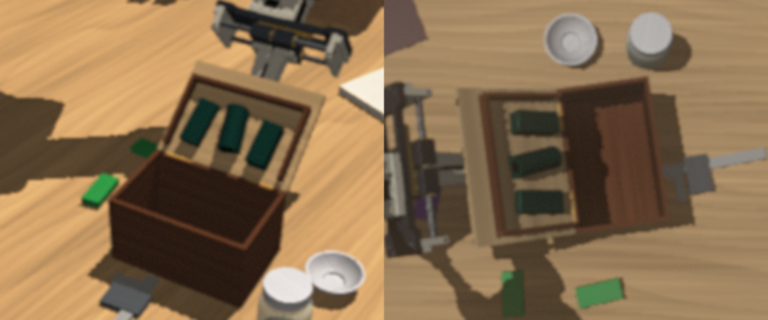

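The tray is up about 30–35° and the blanks are still on it. I continue slowly to about 1.2 rad.

Emit:
carry_out:
  plan:
    - {"tx": 1, "ty": -3, "tz": 6, "rx": 0, "ry": 0, "rz": 0}
    - {"tx": 0, "ty": -4, "tz": 6, "rx": 0, "ry": 0, "rz": 0}
    - {"tx": 1, "ty": -4, "tz": 6, "rx": 0, "ry": 0, "rz": 0}
    - {"tx": 1, "ty": -5, "tz": 6, "rx": 0, "ry": 0, "rz": 0}
    - {"tx": 1, "ty": -5, "tz": 5, "rx": 0, "ry": 0, "rz": 0}
    - {"tx": 1, "ty": -5, "tz": 5, "rx": 0, "ry": 0, "rz": 0}
    - {"tx": 1, "ty": -6, "tz": 5, "rx": 0, "ry": 0, "rz": 0}
    - {"tx": 1, "ty": -6, "tz": 4, "rx": 0, "ry": 0, "rz": 0}
    - {"tx": 1, "ty": -6, "tz": 4, "rx": 0, "ry": 0, "rz": 0}
    - {"tx": 1, "ty": -6, "tz": 4, "rx": 0, "ry": 0, "rz": 0}
    - {"tx": 0, "ty": 0, "tz": 0, "rx": 0, "ry": 0, "rz": 0}
    - {"tx": 0, "ty": 0, "tz": 0, "rx": 0, "ry": 0, "rz": 0}

```text
time: 6.6
tool_pos: [594.7, 132.2, 205.6]
tcp_rot: [3.135, 0.839, 1.721]
contact_force: [-0.4, 0.3, -0.1]
grip_width: 0.5
finger_force: 0.0
```

```bash
python3 - <<'E'
from h import *
import cv2
o=bot.get_obs();print(o["joint_positions"].round(2),o["tool_pos"].round(0),o["tcp_rot"].round(3),o["contact_force"].round(1))
a=bot.capture("scene")[100:300,160:400,::-1];b=bot.capture("top")[100:300,140:380,::-1]
cv2.imwrite("pics/s5.png",cv2.resize(cv2.hconcat([a,b]),None,fx=1.6,fy=1.6))
E
```

```text
[ 0.47  0.71  1.26 -0.79  1.52  0.5 ] [595. 132. 206.] [3.135 0.839 1.721] [-0.4  0.3 -0.1]
```

View pics/s5.png

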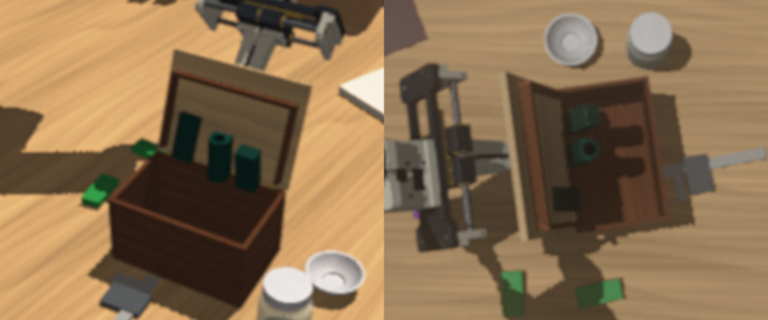

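Two blanks are tipping off over the hinge (top panel ≈(583,120) and (585,150)). The slab is still on the tray at ≈(566,200). I carry on past upright.

Emit:
carry_out:
  plan:
    - {"tx": 1, "ty": -7, "tz": 3, "rx": 0, "ry": 0, "rz": 0}
    - {"tx": 1, "ty": -7, "tz": 2, "rx": 0, "ry": 0, "rz": 0}
    - {"tx": 1, "ty": -7, "tz": 2, "rx": 0, "ry": 0, "rz": 0}
    - {"tx": 1, "ty": -7, "tz": 2, "rx": 0, "ry": 0, "rz": 0}
    - {"tx": 1, "ty": -7, "tz": 1, "rx": 0, "ry": 0, "rz": 0}
    - {"tx": 1, "ty": -7, "tz": 1, "rx": 0.026, "ry": 0.004, "rz": 0}
    - {"tx": 1, "ty": -7, "tz": 0, "rx": 0.026, "ry": 0.004, "rz": 0}
    - {"tx": 1, "ty": -7, "tz": 0, "rx": 0.026, "ry": 0.004, "rz": 0}
    - {"tx": 1, "ty": -7, "tz": 0, "rx": 0.026, "ry": 0.004, "rz": 0}
    - {"tx": 1, "ty": -7, "tz": -1, "rx": 0.026, "ry": 0.004, "rz": 0}
    - {"tx": 0, "ty": 0, "tz": 0, "rx": 0, "ry": 0, "rz": 0}
    - {"tx": 0, "ty": 0, "tz": 0, "rx": 0, "ry": 0, "rz": 0}

```text
time: 7.9
tool_pos: [603.9, 61.8, 214.8]
tcp_rot: [3.138, 0.708, 1.722]
contact_force: [0.7, 0.1, 0.4]
grip_width: 0.3
finger_force: 0.0
```

```bash
python3 - <<'E'
from h import *
import cv2
o=bot.get_obs();print(o["joint_positions"].round(2),o["tool_pos"].round(0),o["tcp_rot"].round(3),o["contact_force"].round(1))
a=bot.capture("scene")[100:300,160:400,::-1];b=bot.capture("top")[100:300,140:380,::-1]
cv2.imwrite("pics/s6.png",cv2.resize(cv2.hconcat([a,b]),None,fx=1.6,fy=1.6))
E
```

```text
[ 0.31  0.61  1.34 -0.71  1.39  0.37] [604.  62. 215.] [3.138 0.708 1.722] [0.7 0.1 0.4]
```

View pics/s6.png

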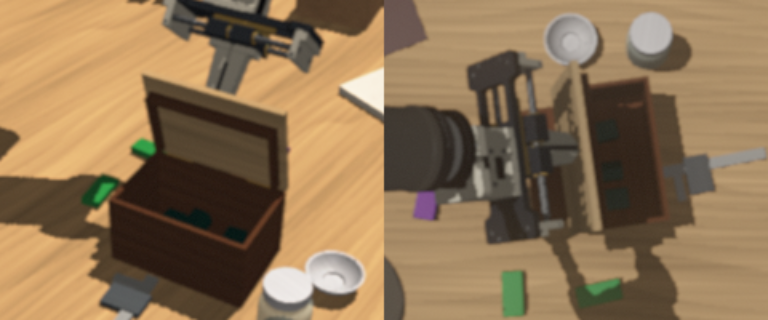

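All three blanks now lie on the box floor (top panel ≈(607,130), (610,170), (617,197)), and the tray is just past upright. I keep folding.

Emit:
carry_out:
  plan:
    - {"tx": 1, "ty": -9, "tz": -2, "rx": 0.033, "ry": 0.005, "rz": 0}
    - {"tx": 2, "ty": -9, "tz": -2, "rx": 0.033, "ry": 0.005, "rz": 0}
    - {"tx": 1, "ty": -9, "tz": -3, "rx": 0.033, "ry": 0.005, "rz": 0}
    - {"tx": 2, "ty": -8, "tz": -3, "rx": 0.033, "ry": 0.005, "rz": 0}
    - {"tx": 1, "ty": -8, "tz": -4, "rx": 0.033, "ry": 0.005, "rz": 0}
    - {"tx": 1, "ty": -7, "tz": -5, "rx": 0.033, "ry": 0.005, "rz": 0}
    - {"tx": 1, "ty": -7, "tz": -6, "rx": 0.033, "ry": 0.005, "rz": 0}
    - {"tx": 1, "ty": -7, "tz": -6, "rx": 0.033, "ry": 0.005, "rz": 0}
    - {"tx": 1, "ty": -6, "tz": -6, "rx": 0.033, "ry": 0.005, "rz": 0}
    - {"tx": 1, "ty": -6, "tz": -7, "rx": 0.033, "ry": 0.005, "rz": 0}
    - {"tx": 1, "ty": -5, "tz": -7, "rx": 0.033, "ry": 0.005, "rz": 0}
    - {"tx": 1, "ty": -5, "tz": -8, "rx": 0.033, "ry": 0.005, "rz": 0}

```text
time: 9.2
tool_pos: [618.4, -23.7, 155.8]
tcp_rot: [3.135, 0.304, 1.722]
contact_force: [-0.1, 0.6, 1.1]
grip_width: 0.4
finger_force: 0.7
```

Emit:
carry_out:
  plan:
    - {"tx": 0, "ty": -4, "tz": -8, "rx": 0.033, "ry": 0.005, "rz": 0}
    - {"tx": 1, "ty": -4, "tz": -8, "rx": 0.033, "ry": 0.005, "rz": 0}
    - {"tx": 0, "ty": -3, "tz": -8, "rx": 0.033, "ry": 0.005, "rz": 0}
    - {"tx": 1, "ty": -2, "tz": -8, "rx": 0.033, "ry": 0.005, "rz": 0}
    - {"tx": 0, "ty": -1, "tz": -6, "rx": 0.033, "ry": 0.005, "rz": 0}
    - {"tx": 0, "ty": -1, "tz": -5, "rx": 0, "ry": 0, "rz": 0}
    - {"tx": 0, "ty": 0, "tz": 0, "rx": 0, "ry": 0, "rz": 0}

```text
time: 9.9
tool_pos: [620.0, -39.0, 112.2]
tcp_rot: [3.137, 0.14, 1.722]
contact_force: [0.0, 0.2, -0.2]
grip_width: 0.3
finger_force: 0.0
```

Not pressed shut yet (z 112, no force), so I press down in small steps.

Emit:
carry_out:
  plan:
    - {"tx": 0, "ty": 0, "tz": -2, "rx": 0, "ry": 0, "rz": 0}
    - {"tx": 0, "ty": 0, "tz": -2, "rx": 0, "ry": 0, "rz": 0}
    - {"tx": 0, "ty": 0, "tz": -1, "rx": 0, "ry": 0, "rz": 0}
    - {"tx": 0, "ty": 0, "tz": 0, "rx": 0, "ry": 0, "rz": 0}

```text
time: 10.3
tool_pos: [620.6, -38.3, 109.1]
tcp_rot: [3.135, 0.141, 1.723]
contact_force: [-2.5, -1.1, 7.4]
grip_width: 0.6
finger_force: 3.9
```

Emit:
carry_out:
  plan:
    - {"tx": 0, "ty": 0, "tz": -1, "rx": 0, "ry": 0, "rz": 0}
    - {"tx": 0, "ty": 0, "tz": -1, "rx": 0, "ry": 0, "rz": 0}
    - {"tx": 0, "ty": 0, "tz": -1, "rx": 0, "ry": 0, "rz": 0}
    - {"tx": 0, "ty": 0, "tz": 0, "rx": 0, "ry": 0, "rz": 0}

```text
time: 10.7
tool_pos: [620.7, -38.4, 108.7]
tcp_rot: [3.133, 0.142, 1.723]
contact_force: [-8.2, -0.3, 22.0]
grip_width: 0.7
finger_force: 11.3
```

Force climbs to 22 N with no further motion, so the tray is hard on the rim. I retreat straight up, then look.

Emit:
carry_out:
  plan:
    - {"tx": 0, "ty": 0, "tz": 4, "rx": 0, "ry": 0, "rz": 0}
    - {"tx": 0, "ty": 0, "tz": 10, "rx": 0, "ry": 0, "rz": 0}
    - {"tx": 0, "ty": 0, "tz": 30, "rx": 0, "ry": 0, "rz": 0}
    - {"tx": 0, "ty": 0, "tz": 40, "rx": 0, "ry": 0, "rz": 0}
    - {"tx": -10, "ty": 30, "tz": 35, "rx": 0, "ry": 0, "rz": 0}
    - {"tx": -10, "ty": 40, "tz": 10, "rx": 0, "ry": 0, "rz": 0}
    - {"tx": -10, "ty": 40, "tz": 0, "rx": 0, "ry": 0, "rz": 0}
    - {"tx": -10, "ty": 40, "tz": 0, "rx": 0, "ry": 0, "rz": 0}
    - {"tx": 0, "ty": 0, "tz": 0, "rx": 0, "ry": 0, "rz": 0}
    - {"tx": 0, "ty": 0, "tz": 0, "rx": 0, "ry": 0, "rz": 0}

```text
time: 11.7
tool_pos: [580.2, 112.7, 233.9]
tcp_rot: [3.136, 0.14, 1.725]
contact_force: [-0.1, 0.1, -0.0]
grip_width: 0.1
finger_force: 0.0
```

```bash
python3 - <<'E'
from h import *
import cv2
a=bot.capture("scene")[100:340,160:400,::-1];b=bot.capture("top")[80:320,140:400,::-1]
cv2.imwrite("pics/s7.png",cv2.resize(cv2.hconcat([a,b]),None,fx=1.55,fy=1.55))
E
```

```text
(no output)
```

View pics/s7.png

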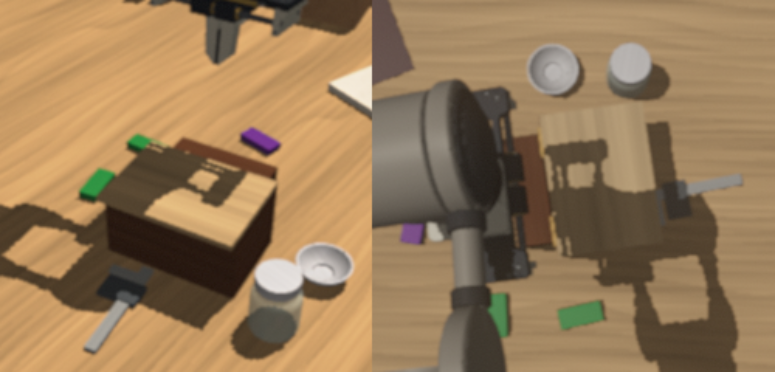

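The tray lies flat on the box as its cover (scene panel ≈(190,195)). The calipers, tin and jar are where they were, and the robot is clear.

```bash
python3 -c "
from plant import bot
print(bot.close_job())"
```

```text
the job is handed in; nothing more can be done
None
```

The job is handed in (no verdict came back): the last pictures show all three blanks on the box floor and then the tray flat on the box as its cover, pressed to 22 N without moving further, with the calipers, tin and jar where they were.

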